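Zero the film counter and hold the tension arm open for threading

TASK

The film winder is about to be threaded with a new film. First turn the black knob of its counter anticlockwise (seen from above) all the way back to its zero stop; then take the steel tension arm by its blue post, swing it against its spring, anticlockwise seen from above, fully home to the red stop, and keep holding it there: the program finishes with the gripper still holding the arm against the stop. Leave the glassware and the other things around the winder where they stand.

Things in the scene. Friction and masses are not known exactly. Their poses are not given: they have to be found in the camera images.
- winder: Film winder, fixed: white base plate 225 x 295 x 12 mm with a grey counter box, a tape roll (100 mm across, top 42 mm high, at (45, 90) mm) and a spring arm. Origin: on the worktop; the plate spans x -120..105, y -145..150 mm. At yaw 0 x points away from the robot, y left. Knob axis at (-75, 78) mm, arm pivot at (35, -20) mm. Two stop posts by the arm (steel: rest, red: wound), 46 mm high.
- counter_knob (a joint): Counter knob on top of the grey box (80 x 90 mm, top 46 mm above the worktop), turning about the vertical. 0 to 1.7 rad: 0 is the zero stop; positive is clockwise seen from above, so turn it anticlockwise to zero it. Starts at 0.7 to 1.4 and stays where it is left (friction about 0.04 N m).
- knob_grip (a point): On the knob's axis at gripping height, 72 mm above the worktop, midway along its wing: a black bar 40 mm long, 12 mm thick, its top 86 mm above the worktop, on a round skirt 42 mm across (top 55 mm). The point's x axis runs along the bar to its pointer end (red tip), z up; at zero it points along the winder's +x, to the wide red mark. Grip across the 12 mm.
- tension_arm (a joint): Steel tension arm on a vertical pivot. 0 (rest, where its spring holds it) to 1.10 rad (red stop, wound); positive is anticlockwise from above. At 0 it points 155 degrees clockwise from the winder's +x (towards the robot, a little right), at the stop 92 degrees clockwise (towards the winder's -y). The spring pushes back with 2 N at the post at rest, 6 N at the stop; let go, it returns to 0.
- tension_pivot (a point): Point on the arm's pivot axis, 44 mm above the worktop. The point's x axis points along the arm towards the post, z up.
- blue_post: Upright blue post on the free end of the tension arm, 105 mm from the pivot: 24 mm diameter, 60 mm tall, with a rim 27 mm across round its top 8 mm. Origin: centre of its foot, on the arm's top, 48 mm above the worktop; z up. It is a sleeve that turns easily on its pin, so its heading means nothing.
- post_grip (a point): Point on the post's axis at gripping height, 34 mm above its foot (82 mm above the worktop). A white guide roller 16 mm across and 16 mm tall stands on the arm 61 mm inward of it.
- beaker: Small orange-filled glass beaker, 52 x 46 mm, 55 mm tall, loose on the worktop on the right of the winder (-y side). Leave it. Origin: centre of its underside, z up.
- flask: Small conical flask, 59 mm across, 73 mm tall, loose behind the right of the winder. Leave it. Origin: centre of its underside, z up.
- petri: Lidded petri dish, 59 mm across, 16 mm tall, loose on the left of the winder. Leave it. Origin: centre of its underside, z up.
- brown_bottle: Brown reagent bottle with black cap, 60 mm across, 140 mm tall, loose on the left of the winder. Leave it. Origin: centre of its underside, z up.

How it is judged:
By the outcome, as a careful person would: the job done as asked, in the order asked, and still so for the second after the job is handed in, while the arm keeps its last pose, push and grip.
It also fails if it takes over 48 s, if anything falls off the work surface, if the arm or the gripper's body presses on something with over 40 N, if the wrist force passes 120 N, or if a joint passes its speed limit or range.

ROBOT

A 6-joint arm with a two-finger parallel gripper is mounted at the origin on a cart in front of the work surface, level with it; the furniture and walls round the work are solid. World frame = base frame: x ahead of the robot, y to its left, z up, the work surface at z = 0. Lengths are in m, angles in rad, forces in N, time in s.
With the tool pointing down it reaches from about 0.275 to 0.875 m from the base axis. Payload 12.5 kg.
Tool frame: the origin (TCP) lies at the centre of the arm's flange, where the gripper is bolted on; the fingertips stand 173 mm ahead of it and the grasp point (between the pads) lies 155 mm ahead of it; z points along the fingers, y is the line along which they close (so a half turn about z gives the same grasp; the last joint's range is limited). The gripper opens to 85 mm and grips with 20 to 120 N. Pads are 22 mm wide; open, the fingers measure 114 mm over their backs; the gripper's body (76 mm by 85 mm) begins 54 mm behind the grasp point. The pads swing forward as they close: fully open they stand 13 mm farther back than shut.
Start: joints at [1.227, 0.351, 1.652, -0, 1.139, -0.085], TCP at [0.141, 0.532, 0.405] pointing down, gripper open.
Joint ranges: [-2.75, 2.75], [-0.79, 2.1], [0.01, 2.65], [-1.57, 4.71], [0.07, 3.14], [-2.87, 2.87]. Speed limits (rad/s): [2.22, 2.22, 2.79, 3.14, 3.14, 3.14].

INTERFACE

Orientations are given as a rotation vector (axis times angle).
In Python, from bench import ctrl gives the robot as it stands.
- The arm moves only by the tool jog_arm, never from a script. Its argument "plan" is a list that holds one entry, the list of rows, each a list of 6 numbers: the shift along the tool's x, y, z in mm, then the turn, a rotation vector about the tool's x, y, z in degrees. A call has 1 to 20 rows; each row shifts and turns the commanded pose from where the row before left it, along the tool's axes as they then stand; what a row does not reach is not made up. A row lasts 1/10 s, in which the tool goes at most 50 mm and 8.59 degrees, less where a joint would pass 70% of its speed; a pose out of reach is approached as far as the arm can. A call with a gripper value outside its range is refused whole. "jaw" is the opening, from -1 (shut) to 1 (fully open), set as the call begins (left out, the last holds). The fingers move at their own pace and stop on an object; "force" is the grip in N (left out, the last holds). Time passes only in rows, so rows that do not move let the fingers close. It gives the time, the measured TCP pose, the force, the opening and the grip force at its end, in the units of the state.
- ctrl.sense(): the state, without advancing time (a new reading comes with each control period).
- ctrl.read_camera(name): name is "scene" or "side" or "wrist"; returns a dict with "img" (384x512x3 uint8, blue, green, red), "fx", "fy", "cx", "cy" (pixels), "view" (4x4, takes a point from world to camera coordinates); the wrist camera has in their place "hand_eye" (4x4, takes a point from camera to tool coordinates, whose origin is the TCP and whose axes are the flange's). Camera axes: x right, y down, z forward; pixel columns grow to the right and rows downward; lengths in m; the calibration is good to about 2 mm. A picture is of the moment at which its call begins: read the wrist's pose just before it. There is no depth.
- ctrl.sign_off(): hands the job in; it is judged then, once.
The state is a dict: "t": time; "joints": joint angles; "joint_velocities": joint speeds; "tau": joint torques, N m; "ee_pos": TCP position; "tcp_rot": TCP orientation; "force": force on the tool from outside, world axes, zero at the start; "wrist_torque": the same for the moment, N m; "opening": finger opening in m; "gripper_force": force on a finger pad.
Only numpy, scipy, OpenCV 4.12 (cv2) and the standard library are available. Lean on these libraries where they do the work, as an engineer would, in place of code of your own. Each camera call takes 0.05 s, during which the arm holds its last target. There are 200 camera calls.

## Working session

There is one attempt and no reset: what is moved stays moved. The work goes in short steps, Python scripts to look and compute and a tool call to move; the robot and the scene stay as the last step left them, time stands still between calls to the robot, and variables do not carry over. Pictures are saved under pics/ and viewed, at most 10 in all, crops included, and the job is handed in when it is done.

Besides the shell and the picture viewer there is one more tool, called after "Request:" by a JSON object that holds its "api" and its "payload", one argument or row to a line. jog_arm: Moves the arm, as the interface text tells. Its arguments: {"type":"object","properties":{"plan":{"type":"array","items":{"type":"array","items":{"type":"array","items":{"type":"number"}}}},"jaw":{"type":"number"},"force":{"type":"number"}},"required":["plan"]}

```bash
mkdir -p pics; ls
python3 - <<'E'
from bench import ctrl
import cv2,numpy as np
s=ctrl.sense();print(s['t'],s['ee_pos'],s['tcp_rot'],s['opening'])
for n in("scene","side","wrist"):
    d=ctrl.read_camera(n);cv2.imwrite(f'pics/{n}0.png',d['img'])
    print(n,d['fx'],d['cx'],d['cy'],np.round(d.get('view',d.get('hand_eye')),3).tolist())
    np.savez(f'{n}0.npz',**{k:v for k,v in d.items() })
a=[cv2.imread(f'pics/{n}0.png') for n in("scene","side")]
E
```

```text
pics
0.0 [0.14070309 0.53156848 0.40416351] [-4.05403750e-01 -3.11507438e+00  1.73646658e-03] 0.08520745934213304
scene 449.37298378389625 256.5821960482135 194.75021534090033 [[0.5, -0.866, -0.015, -0.252], [-0.62, -0.347, -0.704, 0.453], [0.604, 0.361, -0.71, 0.824], [0.0, 0.0, 0.0, 1.0]]
side 410.20475629564163 258.0448363150572 195.50269679898798 [[-0.954, -0.298, -0.01, 0.604], [-0.171, 0.573, -0.802, 0.124], [0.245, -0.764, -0.598, 0.983], [0.0, 0.0, 0.0, 1.0]]
wrist 317.7656932488964 250.32048643403533 190.8225080579849 [[-0.0, -0.952, -0.307, 0.078], [1.0, -0.0, -0.001, -0.0], [0.0, -0.307, 0.952, 0.031], [0.0, 0.0, 0.0, 1.0]]
```

View pics/scene0.png

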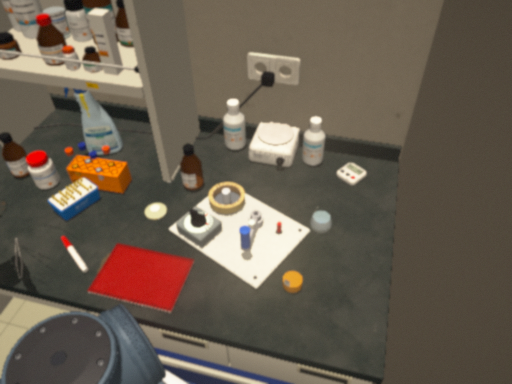

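View pics/side0.png

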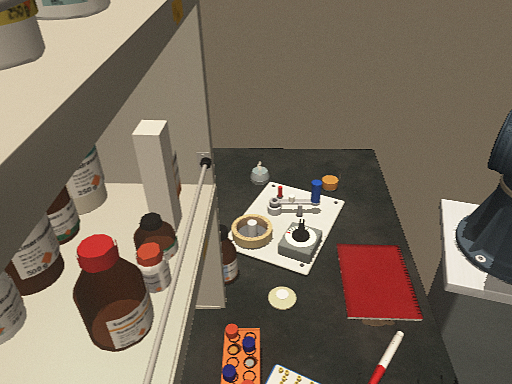

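The scene view shows the winder plate with corners near (171,228), (257,282) and (309,232), the knob at (197,213) and the blue post at (245,237). The side view shows the post at (316,190) and the knob at (301,232). Next I'll measure these.

```bash
cat > h.py <<'E'
import numpy as np,cv2
from scipy.spatial.transform import Rotation as R
def load(n): 
    d=dict(np.load(n)); return d
def cam(d,s=None):
    if 'view' in d: return np.linalg.inv(d['view'])
    T=np.eye(4);T[:3,:3]=R.from_rotvec(s['tcp_rot']).as_matrix();T[:3,3]=s['ee_pos'];return T@d['hand_eye']
def ray(d,uv,T):
    v=T[:3,:3]@np.array([(uv[0]-d['cx'])/d['fx'],(uv[1]-d['cy'])/d['fy'],1]);return T[:3,3],v
def plane(d,uv,z,T):
    o,v=ray(d,uv,T);return o+v*(z-o[2])/v[2]
def blobs(m,n=4,mn=6):
    k,l,st,c=cv2.connectedComponentsWithStats(m.astype(np.uint8))
    return [(st[i].tolist(),np.round(c[i],1).tolist()) for i in sorted(range(1,k),key=lambda i:-st[i,4])[:n] if st[i,4]>=mn]
E
python3 - <<'E'
from h import *
for n in("scene","side"):
    d=load(n+'0.npz');T=cam(d);im=d['img'];hsv=cv2.cvtColor(im,cv2.COLOR_BGR2HSV);h,s,v=cv2.split(hsv)
    print(n,'cam',T[:3,3].round(3))
    m=((v>150)&(s<60)).astype(np.uint8);x0,x1,y0,y1=(165,315,180,290) if n=='scene' else (225,350,178,278)
    mm=np.zeros_like(m);mm[y0:y1,x0:x1]=m[y0:y1,x0:x1]
    c=max(cv2.findContours(mm,0,2)[0],key=cv2.contourArea);hull=cv2.convexHull(c)
    ap=cv2.approxPolyDP(hull,5,True)[:,0];
    for p in ap: print(p,plane(d,p,.012,T).round(3))
    b=((h>100)&(h<130)&(s>130)&(v>60));b[:y0-5]=0;b[y1:]=0;b[:,:x0]=0;b[:,x1:]=0
    for st,ce in blobs(b,2): print('blue',st,ce,plane(d,ce,.078,T).round(3))
    r=(((h<8)|(h>172))&(s>130)&(v>60));r[:y0-5]=0;r[y1:]=0;r[:,:x0]=0;r[:,x1:]=0
    for st,ce in blobs(r,4,2): print('red',st,ce,plane(d,ce,.035,T).round(3))
    crop=im[y0-8:y1,x0:x1];cv2.imwrite(f'pics/{n}c.png',cv2.resize(crop,None,fx=3,fy=3))
a,b=cv2.imread('pics/scenec.png'),cv2.imread('pics/sidec.png')
H=max(a.shape[0],b.shape[0]);f=lambda i:cv2.copyMakeBorder(i,0,H-i.shape[0],0,0,0)
o=np.hstack([f(a),f(b)]);print(o.shape);cv2.imwrite('pics/c.png',cv2.resize(o,(800,int(o.shape[0]*800/o.shape[1]))))
E
```

```text
scene cam [-0.091 -0.359  0.9  ]
[169 227] [0.45  0.233 0.012]
[205 197] [0.587 0.213 0.012]
[246 193] [0.656 0.122 0.012]
[309 231] [ 0.617 -0.091  0.012]
[255 288] [ 0.4   -0.056  0.012]
blue [241, 227, 8, 7, 48] [244.4, 230.0] [0.491 0.025 0.078]
red [165, 253, 29, 37, 808] [176.2, 270.8] [0.338 0.12  0.035]
red [278, 223, 3, 9, 21] [278.7, 226.6] [ 0.574 -0.025  0.035]
side cam [0.357 0.86  0.693]
[269 182] [ 0.625 -0.081  0.012]
[344 202] [ 0.404 -0.048  0.012]
[306 274] [0.448 0.237 0.012]
[237 251] [0.618 0.213 0.012]
[232 242] [0.64  0.187 0.012]
[244 213] [0.648 0.074 0.012]
blue [311, 180, 11, 23, 189] [315.8, 190.4] [0.474 0.012 0.078]
red [337, 244, 13, 34, 375] [343.9, 259.2] [0.374 0.191 0.035]
red [278, 186, 4, 11, 37] [279.8, 191.2] [ 0.575 -0.016  0.035]
red [287, 232, 3, 1, 3] [288.0, 232.0] [0.514 0.139 0.035]
(354, 825, 3)
```

View pics/c.png

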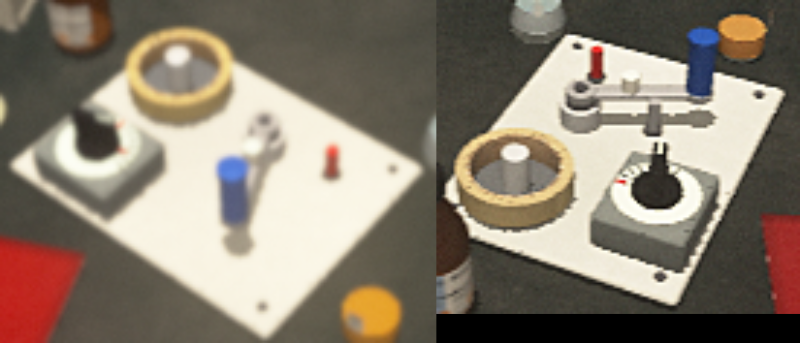

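The crops show the knob wing pointing roughly away from the side camera (about −80° in world). The post is near (0.474, 0.015) and the winder origin near (0.543, 0.073), with yaw about −9°. Next: how far to go to hover over the knob.

```bash
cat >> h.py <<'E'
def delta(s,p,az,n=None):
    """tool-frame shift (mm) & turn (deg) to tcp p, pointing down, tool x at azimuth az deg"""
    M=R.from_rotvec(s['tcp_rot']).as_matrix();a=np.radians(az)
    x=np.array([np.cos(a),np.sin(a),0]);z=np.array([0,0,-1.]);W=np.c_[x,np.cross(z,x),z]
    print('az now',np.degrees(np.arctan2(M[1,0],M[0,0])).round(1),'shift',(M.T@(np.array(p)-s['ee_pos'])*1000).round(1),'turn',R.from_matrix(M.T@W).as_rotvec(degrees=True).round(2))
E
python3 - <<'E'
from h import *
from bench import ctrl
s=ctrl.sense();delta(s,[.481,.1615,.37],100);print(s['joints'].round(3))
d=load('scene0.npz');T=cam(d)
print('flask',plane(d,(320,222),.05,T),'beaker',plane(d,(292,281),.045,T),'bottle',plane(d,(192,188),0,T))
d=load('side0.npz');T=cam(d)
print('flask',plane(d,(260,175),.03,T),'beaker',plane(d,(330,183),.04,T))
E
```

```text
az now 165.2 shift [-423.7 -270.7   34.5] turn [-5.000e-02  3.000e-02  6.517e+01]
[ 1.227  0.351  1.652 -0.     1.139 -0.085]
flask [ 0.62635612 -0.11355359  0.05      ] beaker [ 0.43883423 -0.13028059  0.045     ] bottle [0.60770384 0.2742833  0.        ]
flask [ 0.65254987 -0.08320812  0.03      ] beaker [ 0.45061039 -0.08606595  0.04      ]
```

Request:
{"api": "jog_arm", "payload": {
  "plan": [
    [[-35, -22.5, 3, 0, 0, 0], [-35, -22.5, 3, 0, 0, 0], [-35, -22.5, 3, 0, 0, 0], [-35, -22.5, 3, 0, 0, 0], [-35, -22.5, 3, 0, 0, 0], [-35, -22.5, 3, 0, 0, 0], [-35, -22.5, 3, 0, 0, 0], [-35, -22.5, 3, 0, 0, 0], [-35, -22.5, 3, 0, 0, 0], [-35, -22.5, 3, 0, 0, 0], [-35, -22.5, 3, 0, 0, 0], [-38, -23, 2, 0, 0, 0], [0, 0, 0, 0, 0, 8], [0, 0, 0, 0, 0, 8], [0, 0, 0, 0, 0, 8], [0, 0, 0, 0, 0, 8], [0, 0, 0, 0, 0, 8], [0, 0, 0, 0, 0, 8], [0, 0, 0, 0, 0, 8], [0, 0, 0, 0, 0, 8]]
  ]
}}

```text
t: 2.15
ee_pos: [0.4803, 0.1619, 0.3695]
tcp_rot: [-2.002, -2.421, 0.001]
force: [-0.4, 1.4, -0.3]
opening: 0.085
gripper_force: 0.0
```

Run:
```python
from h import *
from bench import ctrl
import pickle
s=ctrl.sense();d=ctrl.read_camera('wrist');pickle.dump((s,d),open('w1.pkl','wb'));print(s['t'],s['ee_pos'],s['joints'].round(2))
cv2.imwrite('pics/w1.png',d['img'])
```

```text
2.15 [0.48034257 0.1619016  0.36950088] [0.23 0.31 1.8  0.   1.03 0.04]
```

View pics/w1.png

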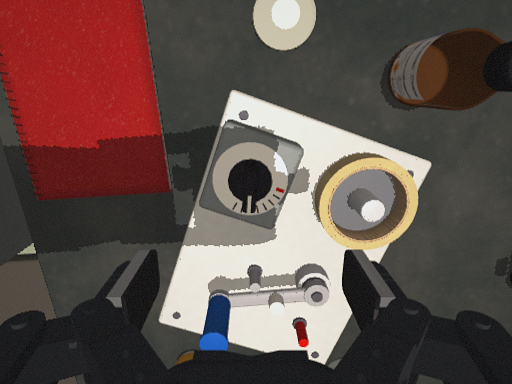

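The wrist view shows the black knob at (250,180) with its line or tip towards (249,205), the red zero mark at (280,190), the post top at (214,342) and the red stop at (302,335). I'll zoom in on the knob.

Run:
```python
from h import *
import pickle
s,d=pickle.load(open('w1.pkl','rb'));T=cam(d,s)
cv2.imwrite('pics/w1k.png',cv2.resize(d['img'][130:235,195:310],None,fx=5,fy=5,interpolation=cv2.INTER_CUBIC))
for n,uv,z in[('corner nl',(233,91),.012),('nr',(160,322),.012),('fl',(431,163),.012),('posttop',(214,342),.108),('postfoot',(218,300),.048),('pivot',(316,295),.055),('redtop',(304,343),.046),('redfoot',(299,322),.012),('redmark',(280,190),.046),('knob',(250,180),.07),('roll',(368,202),.042)]:
    print(n,plane(d,uv,z,T).round(4))
```

```text
corner nl [0.4501 0.2328 0.012 ]
nr [ 0.4078 -0.0547  0.012 ]
fl [0.6666 0.2007 0.012 ]
posttop [0.475  0.0188 0.108 ]
postfoot [0.4729 0.0182 0.048 ]
pivot [0.5726 0.0489 0.055 ]
redtop [ 0.5786 -0.0223  0.046 ]
redfoot [ 0.5778 -0.0222  0.012 ]
redmark [0.512 0.152 0.046]
knob [0.4804 0.1631 0.07  ]
roll [0.601  0.1549 0.042 ]
```

View pics/w1k.png

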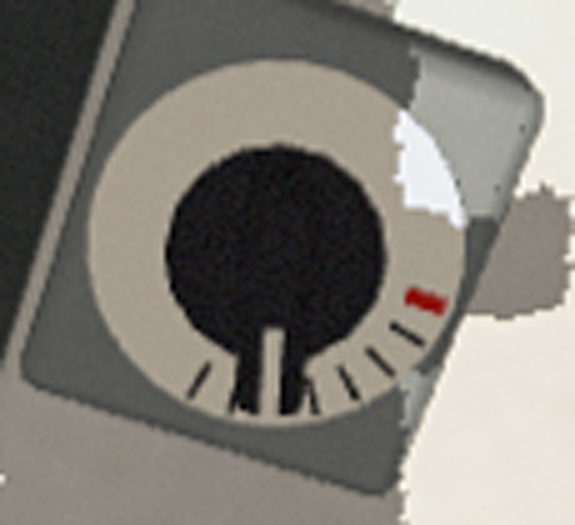

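Knob axis is about (0.481, 0.1585) and the bar azimuth about −80.5°, so the knob sits near 1.25 rad. I'll descend and grip.

Request:
{"api": "jog_arm", "payload": {
  "plan": [
    [[-3.5, 1, 20, 0, 0, 1.7], [0, 0, 24, 0, 0, 0], [0, 0, 24, 0, 0, 0], [0, 0, 24, 0, 0, 0], [0, 0, 24, 0, 0, 0], [0, 0, 15, 0, 0, 0], [0, 0, 8, 0, 0, 0], [0, 0, 0, 0, 0, 0]]
  ],
  "jaw": 0
}}

```text
t: 3.0
ee_pos: [0.4819, 0.1586, 0.23]
tcp_rot: [-2.028, -2.398, 0.002]
force: [-0.4, 0.3, -0.9]
opening: 0.0428
gripper_force: 0.0
```

Request:
{"api": "jog_arm", "payload": {
  "plan": [
    [[0, 0, 0, 0, 0, 0], [0, 0, 0, 0, 0, 0], [0, 0, 0, 0, 0, 0], [0, 0, 0, 0, 0, 0], [0, 0, 0, 0, 0, 0], [0, 0, 0, 0, 0, 0], [0, 0, 0, 0, 0, 0], [0, 0, 0, 0, 0, 0]]
  ],
  "jaw": -1,
  "force": 40
}}

```text
t: 3.8
ee_pos: [0.4811, 0.1585, 0.2315]
tcp_rot: [-2.029, -2.396, 0.004]
force: [-10.1, -3.0, 10.9]
opening: 0.0116
gripper_force: 40.2
```

Run:
```python
from h import *
from bench import ctrl
s=ctrl.sense();print(s);delta(s,[.481,.1585,.231],171.6)
```

```text
{'t': 3.8, 'joints': array([ 2.26363825e-01,  5.30717584e-01,  1.89101572e+00, -6.56556788e-05,
        7.23278817e-01,  6.06440289e-02]), 'joint_velocities': array([-1.05599439e-03,  6.64688931e-05, -1.31829625e-03, -3.92725387e-04,
       -1.24496016e-03,  8.30763255e-04]), 'tau': array([-1.78463571e-01, -4.74252248e+01, -2.35739726e+01,  6.73561846e-02,
       -2.82057278e+00, -3.17956461e-02]), 'ee_pos': array([0.48106294, 0.15850737, 0.23145574]), 'tcp_rot': array([-2.02860062, -2.39618947,  0.0043402 ]), 'force': array([-10.09820609,  -3.02308267,  10.87867551]), 'wrist_torque': array([-0.46231682,  1.71887496, -0.05819874]), 'gripper_force': 40.178736448287964, 'opening': 0.011567753547587607}
az now 99.5 shift [ 0.  -0.1  0.5] turn [ -0.18  -0.11 -72.1 ]
```

Request:
{"api": "jog_arm", "payload": {
  "plan": [
    [[0, -0.8, -2.5, 0, 0, 0], [0, 0, 0, 0, 0, 0], [0, 0, 0, 0, 0, -6], [0, 0, 0, 0, 0, -7], [0, 0, 0, 0, 0, -7], [0, 0, 0, 0, 0, -7], [0, 0, 0, 0, 0, -7], [0, 0, 0, 0, 0, -7], [0, 0, 0, 0, 0, -7], [0, 0, 0, 0, 0, -7], [0, 0, 0, 0, 0, -7], [0, 0, 0, 0, 0, -4], [0, 0, 0, 0, 0, 0], [0, 0, 0, 0, 0, 0]]
  ]
}}

```text
t: 5.2
ee_pos: [0.4804, 0.1582, 0.232]
tcp_rot: [-0.4, -3.113, 0.002]
force: [0.7, -3.7, -25.9]
opening: 0.0108
gripper_force: 42.6
```

Run:
```python
from h import *
from bench import ctrl
s=ctrl.sense();print(s['joints'].round(3),s['force'],s['wrist_torque'],s['opening']);delta(s,[.481,.1585,.231],171.6)
```

```text
[ 2.260e-01  5.290e-01  1.893e+00 -1.000e-03  7.240e-01 -1.089e+00] [  0.67869738  -3.67301916 -25.89241426] [-0.67859679 -0.24488701  0.08860963] 0.010830593797781375
az now 165.4 shift [-0.5  0.5  1. ] turn [-0.1  -0.17 -6.24]
```

Request:
{"api": "jog_arm", "payload": {
  "plan": [
    [[0, 0, 1.7, 0, 0, -2], [0, 0, 0, 0, 0, -2], [0, 0, 0, 0, 0, -2], [0, 0, 0, 0, 0, -2], [0, 0, 0, 0, 0, -2], [0, 0, 0, 0, 0, 0], [0, 0, 0, 0, 0, 0]]
  ]
}}

```text
t: 5.9
ee_pos: [0.4806, 0.1581, 0.2319]
tcp_rot: [-0.132, -3.136, 0.001]
force: [-7.5, -6.8, -1.2]
opening: 0.0112
gripper_force: 57.8
```

Run:
```python
from h import *
from bench import ctrl
s=ctrl.sense();print(s['t'],s['force'],s['wrist_torque'],s['opening'],s['tau'][5]);delta(s,[.481,.1585,.231],171.6)
```

```text
5.9 [-7.47750575 -6.80157253 -1.19607245] [-1.21989284  1.14853653 -1.17029593] 0.011236583714172478 -1.2779662013053894
az now 175.2 shift [-0.4  0.5  0.9] turn [-0.04 -0.17  3.59]
```

The wrist torque of −1.2 N·m shows the knob is at its stop. I'll open, lift straight up and check.

Request:
{"api": "jog_arm", "payload": {
  "plan": [
    [[0, 0, 0, 0, 0, 0], [0, 0, 0, 0, 0, 0], [0, 0, 0, 0, 0, 0], [0, 0, 0, 0, 0, 0], [0, 0, -15, 0, 0, 0], [0, 0, -25, 0, 0, 0], [0, 0, -30, 0, 0, 0], [0, 0, -30, 0, 0, 0], [0, 0, -30, 0, 0, 0], [0, 0, 0, 0, 0, 0], [0, 0, 0, 0, 0, 0]]
  ],
  "jaw": 0
}}

```text
t: 7.0
ee_pos: [0.4812, 0.1586, 0.3618]
tcp_rot: [0.124, 3.138, 0.001]
force: [-1.0, -0.5, -0.6]
opening: 0.0426
gripper_force: 0.0
```

Run:
```python
from h import *
from bench import ctrl
import pickle
s=ctrl.sense();d=ctrl.read_camera('wrist');pickle.dump((s,d),open('w2.pkl','wb'));print(s['t'],s['ee_pos'])
cv2.imwrite('pics/w2.png',cv2.resize(d['img'][120:260,170:340],None,fx=4,fy=4))
delta(s,[.474,.018,.36],172)
```

```text
7.0 [0.48123043 0.15860313 0.36178803]
az now 175.5 shift [  -3.9 -140.7    1.7] turn [0.03 0.07 3.47]
```

View pics/w2.png

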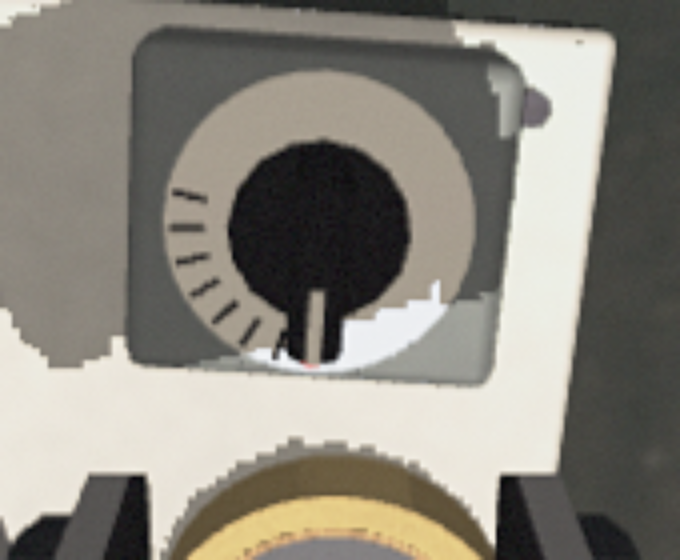

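The pointer now sits on the red mark, at about (314,362) in the crop, so the knob is zeroed. Next is the post: (0.474, 0.018), TCP z about 0.235.

Request:
{"api": "jog_arm", "payload": {
  "plan": [
    [[-1, -30, 0, 0, 0, 0], [-1, -40, 0, 0, 0, 0], [-1, -40, 0, 0, 0, 0], [-1, -31, 0, 0, 0, 0], [0, 0, 0, 0, 0, -6.5], [0, 0, 20, 0, 0, 0], [0, 0, 25, 0, 0, 0], [0, 0, 25, 0, 0, 0], [0, 0, 25, 0, 0, 0], [0, 0, 20, 0, 0, 0], [0, 0, 12, 0, 0, 0], [0, 0, 0, 0, 0, 0], [0, 0, 0, 0, 0, 0]]
  ],
  "jaw": 1
}}

```text
t: 8.35
ee_pos: [0.4743, 0.0177, 0.2346]
tcp_rot: [0.054, -3.141, -0.0]
force: [0.1, -0.7, -0.0]
opening: 0.0853
gripper_force: 0.0
```

Run:
```python
from h import *
from bench import ctrl
import pickle
s=ctrl.sense();d=ctrl.read_camera('wrist');pickle.dump((s,d),open('w3.pkl','wb'));print(s['t'],s['ee_pos'],s['force'])
cv2.imwrite('pics/w3.png',d['img'])
delta(s,[.474,.018,.235],182)
```

```text
8.35 [0.47425089 0.01768076 0.23462617] [ 0.12474323 -0.66997561 -0.01655735]
az now -178.0 shift [ 0.2  0.3 -0.4] turn [ 0.   -0.01 -0.03]
```

View pics/w3.png

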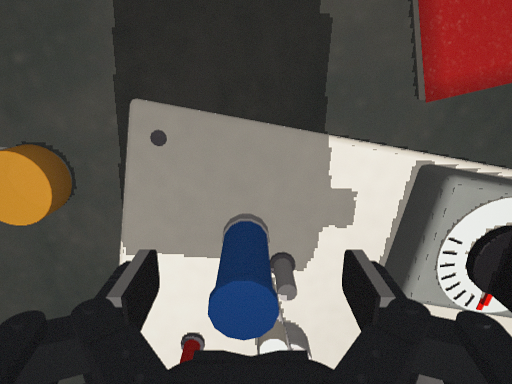

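The post, at (244,290), stands between the open fingers. I'll close on it.

Request:
{"api": "jog_arm", "payload": {
  "plan": [
    [[0, 0, 0, 0, 0, 0], [0, 0, 0, 0, 0, 0], [0, 0, 0, 0, 0, 0], [0, 0, 0, 0, 0, 0], [0, 0, 0, 0, 0, 0], [0, 0, 0, 0, 0, 0], [0, 0, 0, 0, 0, 0], [0, 0, 0, 0, 0, 0]]
  ],
  "jaw": -1,
  "force": 60
}}

```text
t: 9.2
ee_pos: [0.4744, 0.0166, 0.2351]
tcp_rot: [-0.055, 3.14, -0.003]
force: [-2.8, -15.0, 7.2]
opening: 0.0222
gripper_force: 58.4
```

Run:
```python
from h import *
from bench import ctrl
s=ctrl.sense();print(s['t'],s['ee_pos'],s['force'],s['opening'],s['gripper_force'])
# chords: rotate with arm 7 deg per row: TCP arc in tool frame
M=R.from_rotvec(s['tcp_rot']).as_matrix()
piv=np.array([.5745,.047]);r=s['ee_pos'][:2]-piv
print('r',np.linalg.norm(r),np.degrees(np.arctan2(r[1],r[0])))
for st in(3,7):
    c=np.radians(st);dr=np.array([[np.cos(c),-np.sin(c)],[np.sin(c),np.cos(c)]])@r*.105/np.linalg.norm(r)-r*.105/np.linalg.norm(r)
    print(st,(M.T@np.r_[dr,0]*1000).round(2))
```

```text
9.2 [0.4744266  0.01659896 0.23512161] [ -2.79877437 -15.02892928   7.24363283] 0.02217773938007735 58.362420238845516
r 0.10458923374090441 -163.1018798787987
3 [-1.55 -5.27  0.01]
7 [ -4.04 -12.17   0.03]
```

Request:
{"api": "jog_arm", "payload": {
  "plan": [
    [[-1.6, -5.3, 0, 0, 0, -3], [-4, -12.2, 0, 0, 0, -7], [-4, -12.2, 0, 0, 0, -7], [-4, -12.2, 0, 0, 0, -7], [-4, -12.2, 0, 0, 0, -7], [0, 0, 0, 0, 0, 0], [0, 0, 0, 0, 0, 0]]
  ]
}}

```text
t: 9.9
ee_pos: [0.5036, -0.0306, 0.235]
tcp_rot: [0.891, -3.01, -0.0]
force: [-10.1, -5.1, 14.5]
opening: 0.0224
gripper_force: 59.0
```

```bash
cat > st.py <<'E'
from h import *
from bench import ctrl
s=ctrl.sense();M=R.from_rotvec(s['tcp_rot']).as_matrix()
piv=np.array([.5745,.047]);r=s['ee_pos'][:2]-piv
print(s['t'],s['ee_pos'].round(4),s['force'].round(1),s['wrist_torque'].round(2),s['opening'],s['gripper_force'],s['joints'].round(2))
u=r/np.linalg.norm(r);t=np.array([-u[1],u[0]]);print('r',np.linalg.norm(r),np.degrees(np.arctan2(r[1],r[0])),'Frad',s['force'][:2]@u,'Ftan',s['force'][:2]@t)
print('radial,tangential in tool',(M.T@np.r_[u,0]).round(3),(M.T@np.r_[t,0]).round(3))
E
python3 st.py
```

```text
9.9 [ 0.5036 -0.0306  0.235 ] [-10.1  -5.1  14.5] [-0.75  1.68  0.  ] 0.02244368848903429 58.96212137773546 [-0.15  0.52  1.9  -0.    0.73 -2.3 ]
r 0.10512673167066479 -132.43960109530883 Frad 10.569784687171543 Ftan -3.986024792929887
radial,tangential in tool [ 0.968 -0.252  0.002] [-0.252 -0.968 -0.002]
```

Request:
{"api": "jog_arm", "payload": {
  "plan": [
    [[-4.2, -14, 0, 0, 0, -3.5], [-5.7, -13.5, 0, 0, 0, -3.5], [-6.8, -13, 0, 0, 0, -3.5], [-5.8, -9.3, 0, 0, 0, -2.5], [0, 0, 0, 0, 0, 0], [0, 0, 0, 0, 0, 0]]
  ]
}}

```text
t: 10.5
ee_pos: [0.5519, -0.0563, 0.2351]
tcp_rot: [1.227, -2.89, 0.002]
force: [-7.9, -11.1, 11.8]
opening: 0.0224
gripper_force: 58.7
```

```bash
python3 st.py
```

```text
10.5 [ 0.5519 -0.0563  0.2351] [ -7.9 -11.1  11.8] [-1.66  1.42 -0.03] 0.022378922531994354 58.73328275809399 [-0.19  0.59  1.76 -0.    0.79 -2.56]
r 0.1057796777835771 -102.36352042033266 Frad 12.530455207107423 Ftan -5.3592013976539725
radial,tangential in tool [ 0.851 -0.525  0.002] [-0.525 -0.851 -0.001]
```

Request:
{"api": "jog_arm", "payload": {
  "plan": [
    [[-0.6, -2, 0, 0, 0, 0], [-1.1, -1.7, 0, 0, 0, 0], [0, 0, 0, 0, 0, 0], [0, 0, 0, 0, 0, 0]]
  ]
}}

```text
t: 10.9
ee_pos: [0.5555, -0.0573, 0.2351]
tcp_rot: [1.226, -2.89, 0.001]
force: [-7.4, -6.7, 9.7]
opening: 0.0223
gripper_force: 58.7
```

```bash
python3 st.py
```

```text
10.9 [ 0.5555 -0.0573  0.2351] [-7.4 -6.7  9.7] [-1.11  1.25  0.03] 0.02233911055465034 58.720113387244055 [-0.19  0.59  1.75 -0.    0.8  -2.56]
r 0.10601024734916924 -100.30808088174813 Frad 7.890477697434328 Ftan -6.092950355019691
radial,tangential in tool [ 0.832 -0.555  0.001] [-0.555 -0.832 -0.001]
```

Request:
{"api": "jog_arm", "payload": {
  "plan": [
    [[-0.8, -1.2, 0, 0, 0, 0], [0, 0, 0, 0, 0, 0], [-0.8, -1.2, 0, 0, 0, 0], [0, 0, 0, 0, 0, 0], [0, 0, 0, 0, 0, 0]]
  ]
}}

```text
t: 11.4
ee_pos: [0.5576, -0.0577, 0.235]
tcp_rot: [1.225, -2.888, -0.002]
force: [-13.8, -7.0, 14.6]
opening: 0.022
gripper_force: 59.2
```

```bash
python3 st.py
```

```text
11.4 [ 0.5576 -0.0577  0.235 ] [-13.8  -7.   14.6] [-1.    2.38 -0.04] 0.021967983588647263 59.2226657863408 [-0.19  0.6   1.75 -0.    0.8  -2.56]
r 0.10605776419515002 -99.16875742205148 Frad 9.088928876017372 Ftan -12.468199877930472
radial,tangential in tool [ 0.821 -0.571  0.001] [-0.571 -0.821 -0.004]
```

Request:
{"api": "jog_arm", "payload": {
  "plan": [
    [[-0.7, -1, 0, 0, 0, 0], [0, 0, 0, 0, 0, 0], [0, 0, 0, 0, 0, 0], [0, 0, 0, 0, 0, 0]]
  ]
}}

```text
t: 11.8
ee_pos: [0.5583, -0.0578, 0.2349]
tcp_rot: [1.225, -2.886, -0.003]
force: [-18.1, -7.0, 18.5]
opening: 0.0219
gripper_force: 59.5
```

```bash
python3 st.py
python3 - <<'E'
from bench import ctrl
import cv2,numpy as np
a=ctrl.read_camera('scene')['img'][170:300,160:340];b=ctrl.read_camera('wrist')['img']
cv2.imwrite('pics/f.png',np.hstack([cv2.resize(a,(400,289)),cv2.resize(b,(385,289))]))
E
```

```text
11.8 [ 0.5583 -0.0578  0.2349] [-18.1  -7.   18.5] [-0.88  3.01 -0.01] 0.021878096172764948 59.48560292868933 [-0.19  0.6   1.74 -0.    0.8  -2.56]
r 0.10604473188611459 -98.78799340445224 Frad 9.720753053980575 Ftan -16.839806780287315
radial,tangential in tool [ 0.817 -0.577  0.001] [-0.577 -0.817 -0.006]
```

View pics/f.png

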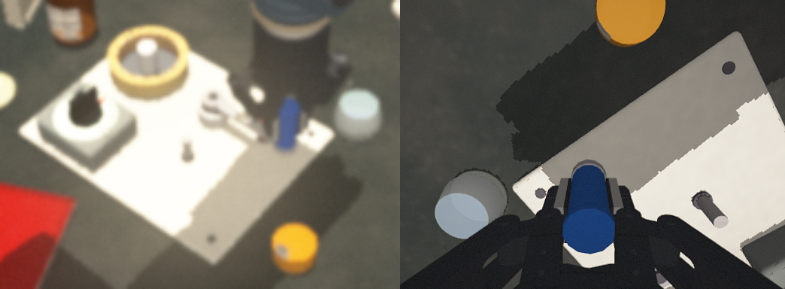

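The picture shows the post gripped at the red-stop end, with the flask and beaker untouched. The tangential force of 17 N is well above the 6 N spring, so the arm is pressed against the stop.

```bash
python3 -c "
from bench import ctrl
print(ctrl.sign_off())"
```

```text
the job is handed in; nothing more can be done
None
```

The counter knob is back at its zero stop and the gripper is holding the tension arm against the red stop; I handed the job in at about 12 s, and no verdict came back.

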